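# Demould the tall bent-plywood channel

### The job

Two bent-plywood channels sit in their bending forms on the bench. Lift the narrow, tall one out of its form and set it down, without dropping it, inside the shallow wooden tray, standing on its base with the open side up. Leave the wide, low channel in its form.

Things in the scene. Friction and masses are not known exactly. Their poses are not given: they have to be found in the camera images.
- tall_channel: The part to move: a U-shaped channel of pale bent plywood, loose, 0.06-0.13 kg, 90 mm long (its x), 50 mm wide over the two legs (its y), 85 mm tall, 6 mm thick, legs upright and open at the top and both ends; the clear gap between the legs is 38 mm. Origin at the centre of its underside, z up. It starts sitting in the deep form with the top 40 mm of its legs standing above the form; it lifts straight up freely (about 2 to 3 mm of play all round).
- deep_form: The form that holds the tall channel: a fixed block of stacked plywood, 140 mm (its x) by 114 mm (its y) by 60 mm tall, with an open-topped cavity 96 x 54 mm in the middle, 45 mm deep (cavity floor 15 mm above the bench). Origin at the centre of its underside, z up. It does not move.
- tray: The shallow open wooden tray for finished parts, empty, 200 mm (its x) by 160 mm (its y), rim 18 mm high, walls and floor 6 mm thick (inside 188 x 148 mm). Origin at the centre of its underside, z up. It does not move.
- low_channel: The wide, low U-shaped channel of the same plywood, 90 mm long (its x), 110 mm wide over the legs (its y), 55 mm tall, 6 mm thick, to be left where it is. Origin at the centre of its underside, 15 mm above the bench. It sits in a fixed plywood form 140 mm (same x) by 164 mm (same y) by 45 mm tall; its legs stand 25 mm above that form.
Mind the look-alikes: they are no part of the job. What is shaped like the tall_channel but blue or red is not meant. What is shaped like the deep_form but red is not meant.

How it is judged:
On the way:
1. the tall channel is held by the gripper, lifted clear above its form (contact force between the fingers and tall_channel above 0.5 N and z of tall_channel in the frame of deep_form above 0.065 m), for 0.2 s.
At the end, for the whole second after the job is handed in: The tall channel stands at rest on its base inside the tray (origin within 80 mm along x and 60 mm along y of the tray's centre, underside less than 6 mm off the tray's floor, within 10 degrees of upright, open side up); the low channel is still in its form, within 15 mm of where it began (x of tall_channel in the frame of tray between -0.08 and 0.08 m and y of tall_channel in the frame of tray between -0.06 and 0.06 m and z of tall_channel in the frame of tray between 0 and 0.012 m and angle between tall_channel's own z axis and vertical below 0.17 rad and linear speed of tall_channel below 0.02 m/s and distance of low_channel from where it was at the start of the episode below 0.015 m); the robot touches nothing.
It fails at once if the low channel is moved more than 15 mm (distance of low_channel from where it was at the start of the episode above 0.015 m).
It fails at once if the tall channel is dropped: it moves faster than 0.7 m/s while the gripper does not hold it (a fall of about 25 mm) (linear speed of tall_channel above 0.7 m/s and contact force between the fingers and tall_channel below 0.1 N).
It also fails if it takes over 38 s, if anything falls off the work surface, if the arm or the gripper's body presses on something with over 40 N, if the wrist force passes 120 N, or if a joint passes its speed limit or range.

### The arm

A 6-joint arm with a two-finger parallel gripper is mounted at the origin on the work surface. World frame = base frame: x ahead of the robot, y to its left, z up, the work surface at z = 0. Lengths are in m, angles in rad, forces in N, time in s.
With the tool pointing down it reaches from about 0.3 to 0.875 m from the base axis. Payload 6.4 kg.
Tool frame: the origin (TCP) lies at the centre of the arm's flange, where the gripper is bolted on; the fingertips stand 173 mm ahead of it and the grasp point (between the pads) lies 155 mm ahead of it; z points along the fingers, x is the direction in which the jaws open and shut, and the axes are right-handed (so a half turn about z gives the same grasp; the last joint's range is limited). The gripper opens to 85 mm and grips with 20 to 120 N. Pads are 22 mm wide; open, the fingers measure 114 mm over their backs; the gripper's body (76 mm by 85 mm) begins 54 mm behind the grasp point. The pads swing forward as they close: fully open they stand 13 mm farther back than shut.
Start: joints at [-1.374, 0.181, 1.607, -0, 1.354, -0.206], TCP at [0.225, -0.529, 0.405] pointing down, gripper open.
Joint ranges: [-2.99, 2.99], [-0.89, 2.07], [0.3, 2.58], [-1.14, 4.28], [0, 2.63], [-3.12, 3.12]. Speed limits (rad/s): [2.57, 2.57, 3.01, 3.14, 3.14, 3.14].

### API

Orientations are given as a unit quaternion [w, x, y, z].
In Python, from bench import ctrl gives the robot as it stands. The module is installed in compiled form; this text tells all that it offers.
- The arm moves only by the tool move_arm, never from a script. Its argument "moves" is a list of rows, each an object of numbers: "gripper": the opening in per cent of the stroke, from 0 (shut) to 100 (fully open); "x", "y", "z": the shift along the tool's x, y, z in cm; "roll": the turn about the tool's z in degrees. In form: [{"gripper": .., "x": .., "y": .., "z": .., "roll": ..}, ...]. A call has 1 to 5 rows; each row shifts and turns the commanded pose from where the row before left it, along the tool's axes as they then stand; what a row does not reach is not made up. A row lasts 1/8 s, in which the tool goes at most 62.5 mm and 10.7 degrees, less where a joint would pass 70% of its speed; a pose out of reach is approached as far as the arm can. A call is refused whole if a number of a shift passes 6.25 or a number of a turn 10.7, either way. A call with a gripper value outside its range is refused whole. The fingers move at their own pace and stop on an object; the grip force is fixed at half the most. Time passes only in rows, so rows that do not move let the fingers close. It gives the time, the measured TCP pose, the force and the opening at its end, in the units of the state.
- ctrl.get_obs(): the state, without advancing time (a new reading comes with each control period).
- ctrl.camera(name): name is "side" or "top"; returns a dict with "img" (384x512x3 uint8, red, green, blue), "fx", "fy", "cx", "cy" (pixels), "world_from_camera" (4x4, takes a point from camera to world coordinates). Camera axes: x right, y up, looking along -z (the intrinsics and any distortion apply to the point x, -y, -z); pixel columns grow to the right and rows downward; lengths in m; the calibration is good to about 2 mm. A picture is of the moment at which its call begins. There is no depth.
- ctrl.hand_in(): hands the job in, once; it reports no verdict.
The state is a dict: "time_s": time; "q": joint angles; "dq": joint speeds; "joint_efforts": joint torques, N m; "eef_pos": TCP position; "eef_rot": TCP orientation; "wrist_force": force on the tool from outside, world axes, zero at the start; "torque": the same for the moment, N m; "opening": opening from 0.0 (shut) to 1.0 (fully open).
Only numpy, scipy, OpenCV 4.12 (cv2) and the standard library are available. Lean on these libraries where they do the work, as an engineer would, in place of code of your own. Each camera call takes 0.05 s, during which the arm holds its last target. There are 200 camera calls.

## Working session

There is one attempt and no reset: what is moved stays moved. The work goes in short steps, Python scripts to look and compute and a tool call to move; the robot and the scene stay as the last step left them, time stands still between calls to the robot, and variables do not carry over. Pictures are saved under pics/ and viewed, about 8 in all and at most 12, crops included, and the job is handed in when it is done.

Besides the shell and the picture viewer there is one more tool, called after ">>>" as name(argument=value, ...), one argument or row to a line, values as JSON. move_arm: Moves the arm, as the interface text tells. Its arguments: {"type":"object","properties":{"moves":{"type":"array","items":{"type":"object","properties":{"gripper":{"type":"number"},"x":{"type":"number"},"y":{"type":"number"},"z":{"type":"number"},"roll":{"type":"number"}}}}},"required":["moves"]}

```bash
mkdir -p pics; python3 - <<'E'
from bench import ctrl
import cv2,numpy as np
for n in("top","side"):
    c=ctrl.camera(n); cv2.imwrite(f"pics/{n}0.png",c["img"][:,:,::-1]); 
    print(n,c["fx"],c["fy"],c["cx"],c["cy"],[k for k in c]); print(np.round(c["world_from_camera"],4))
o=ctrl.get_obs(); print(o["time_s"],o["eef_pos"],o["eef_rot"],o["opening"])
E
```

```text
top 476.5053926074903 476.5053926074903 262.7677478631142 189.3939375338122 ['img', 'fx', 'fy', 'cx', 'cy', 'world_from_camera']
[[-0.0256  0.9971 -0.0711  0.4159]
 [-0.9997 -0.0258 -0.0017 -0.0838]
 [-0.0035  0.071   0.9975  1.5984]
 [ 0.      0.      0.      1.    ]]
side 495.31432864500607 495.31432864500607 247.41044077118536 184.66228671714984 ['img', 'fx', 'fy', 'cx', 'cy', 'world_from_camera']
[[-0.9325  0.2322 -0.2767  0.1525]
 [-0.3611 -0.5774  0.7323  0.9483]
 [ 0.0103  0.7828  0.6222  0.9485]
 [ 0.      0.      0.      1.    ]]
0.1 [ 0.22536816 -0.52875464  0.40386922] [-5.47799420e-04  8.34263286e-01 -5.51365740e-01 -5.38162685e-04] 1.0014370135881905
```

View pics/top0.png

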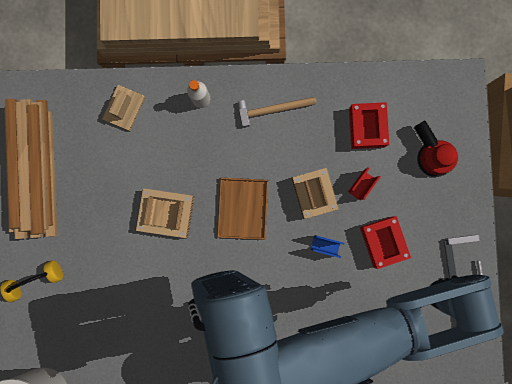

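View pics/side0.png

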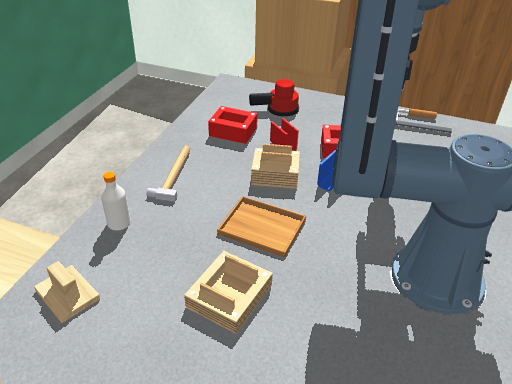

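Top view: candidates for the tall channel are the narrow pale one in a form at (315,193), the wide one in its form at (164,213) (low channel), a plywood block with ridge at (124,107), and the blue (326,246) and red (365,184) channels. The tray is at (243,209). In the side view the tall one is at (276,162), the low one at (230,290). My choice is (315,193); I'll check it in a crop.

```bash
python3 - <<'E'
import cv2,numpy as np
a=cv2.imread("pics/top0.png")[160:225,210:345]; b=cv2.imread("pics/side0.png")[135:260,205:325]
a=cv2.resize(a,None,fx=5.9,fy=5.9,interpolation=cv2.INTER_CUBIC)[:, :796]
cv2.imwrite("pics/ctop.png",a)
b=cv2.resize(b,None,fx=4.8,fy=4.8,interpolation=cv2.INTER_CUBIC); cv2.imwrite("pics/cside.png",b)
E
```

```text
(no output)
```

View pics/ctop.png

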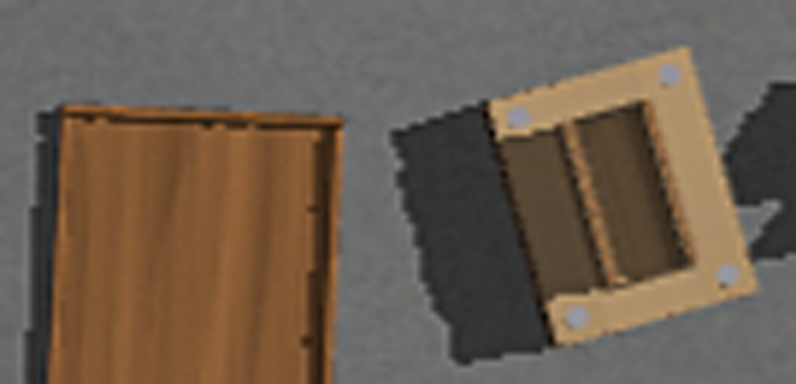

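View pics/cside.png

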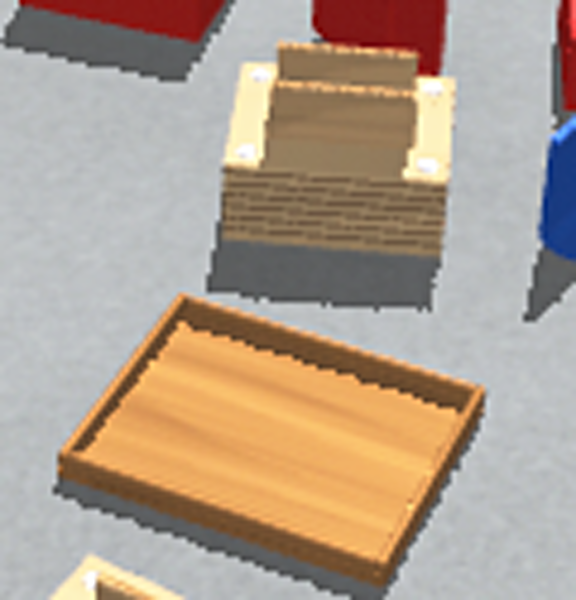

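The crops confirm it: two pale legs close together (top-crop edges (567,125)-(622,285) and (645,103)-(690,265)) stand above the pale deep form. The tray is empty.

```bash
cat >h.py <<'E'
import cv2,numpy as np
from bench import ctrl
from scipy.spatial.transform import Rotation as R
def rays(c,px):
    px=np.atleast_2d(px).astype(float); T=np.array(c["world_from_camera"])
    d=np.c_[(px[:,0]-c["cx"])/c["fx"],-(px[:,1]-c["cy"])/c["fy"],-np.ones(len(px))]@T[:3,:3].T
    return T[:3,3],d
def onz(c,px,z):
    o,d=rays(c,px); return o+d*((z-o[2])/d[:,2])[:,None]
def pose():
    o=ctrl.get_obs(); r=R.from_quat(np.roll(o["eef_rot"],-1)); return o,np.array(o["eef_pos"]),r.as_matrix()
E
python3 - <<'E'
from h import *
def quad(n,P):
    c=P.mean(0); e1=P[3]-P[0]+P[2]-P[1]; e2=P[1]-P[0]+P[2]-P[3]
    print(n,np.round(c,4),"len",np.round(np.linalg.norm(e1)/2,3),np.round(np.linalg.norm(e2)/2,3),"ang",np.degrees([np.arctan2(e1[1],e1[0]),np.arctan2(e2[1],e2[0])]).round(1))
t=ctrl.camera("top");s=ctrl.camera("side")
tc=lambda q:np.array(q)/5.9+[210,160]-.4; sc=lambda q:np.array(q)/4.8+[205,135]-.4
quad("form top",onz(t,tc([(490,102),(688,48),(758,290),(553,347)]),.06))
quad("form side",onz(s,sc([(243,65),(455,80),(448,180),(222,170)]),.06))
quad("legs top",onz(t,tc([(567,125),(645,103),(690,265),(622,285)]),.1))
quad("legs side",onz(s,sc([(278,46),(417,55),(416,92),(272,85)]),.1))
for n,c in(("top",t),("side",s)):
    hsv=cv2.cvtColor(c["img"],cv2.COLOR_RGB2HSV); m=cv2.inRange(hsv,(5,110,60),(18,255,255))
    m=cv2.morphologyEx(m,cv2.MORPH_OPEN,np.ones((3,3)))
    x,y=(243,209) if n=="top" else (262,226)
    for k in cv2.findContours(m,0,1)[0]:
        if cv2.pointPolygonTest(k,(x,y),False)>0:
            q=cv2.approxPolyDP(cv2.convexHull(k),6,True)[:,0]; print(n,q.tolist()); P=onz(c,q,.015)
            print(np.round(P,3).tolist()); 
            if len(P)==4: quad("tray",P)
o,p,M=pose(); print(o["time_s"],p.round(4),M.round(4).tolist())
E
```

```text
form top [ 0.5099 -0.25    0.06  ] len 0.138 0.115 ang [-166.6  -76.1]
form side [ 0.5104 -0.2435  0.06  ] len 0.114 0.14 ang [ 104.1 -163.7]
legs top [ 0.5084 -0.2504  0.1   ] len 0.09 0.041 ang [-164.7  -75.4]
legs side [ 0.5104 -0.2451  0.1   ] len 0.043 0.089 ang [ 105.6 -163.7]
top [[220, 180], [267, 186], [262, 239], [218, 237]]
[[0.564, 0.061, 0.015], [0.54, -0.096, 0.015], [0.364, -0.074, 0.015], [0.375, 0.071, 0.015]]
tray [ 0.4607 -0.0095  0.015 ] len 0.183 0.152 ang [175.1 -96.5]
side [[242, 197], [304, 216], [284, 256], [217, 233]]
[[0.561, -0.09, 0.015], [0.369, -0.078, 0.015], [0.374, 0.089, 0.015], [0.568, 0.076, 0.015]]
tray [ 0.4682 -0.0008  0.015 ] len 0.166 0.194 ang [ 87.9 176.2]
0.2 [ 0.2254 -0.5288  0.4041] [[0.3919, -0.92, -0.0002], [-0.92, -0.3919, 0.0011], [-0.001, -0.0003, -1.0]]
```

>>> move_arm(
  moves=[
    {"gripper":100,"x":-1.5,"y":-3.7},
    {"gripper":100,"x":-1.5,"y":-3.7},
    {"gripper":100,"x":-1.5,"y":-3.7},
    {"gripper":100,"x":-1.5,"y":-3.7},
    {"gripper":100,"x":-1.5,"y":-3.7},
  ],
)

```text
validation failed for argument at $.mo...
```

>>> move_arm(
  moves=[
    {"gripper":100,"x":-1.5,"y":-3.7},
    {"gripper":100,"x":-1.5,"y":-3.7},
    {"gripper":100,"x":-1.5,"y":-3.7},
    {"gripper":100,"x":-1.5,"y":-3.7},
    {"gripper":100,"x":-1.2,"y":-3.9},
  ],
)

```text
validation failed for argument at $.mo...
```

>>> move_arm(
  moves=[
    {"gripper":100,"roll":8},
    {"gripper":100,"z":4},
    {"gripper":100,"z":3},
    {"gripper":100},
    {"gripper":100},
  ],
)

```text
validation failed for argument at $.mo...
```

```bash
python3 - <<'E'
from h import *
o,p,M=pose(); print(o["time_s"],p.round(4),M.round(4).tolist()); d=M.T@(np.array([.510,-.2475,p[2]])-p); print("tool shift cm",(d*100).round(2), "jaw ang",np.degrees(np.arctan2(M[1,0],M[0,0])).round(1))
s=ctrl.camera("side")["img"][70:220,210:350,::-1]
t=ctrl.camera("top")["img"][130:270,250:390,::-1]
cv2.imwrite("pics/a1.png",np.hstack([cv2.resize(s[:140],None,fx=2.8,fy=2.8,interpolation=2),cv2.resize(t,None,fx=2.8,fy=2.8,interpolation=2)]))
E
```

```text
0.2 [ 0.2254 -0.5288  0.4041] [[0.3919, -0.92, -0.0002], [-0.92, -0.3919, 0.0011], [-0.001, -0.0003, -1.0]]
tool shift cm [-1.473e+01 -3.721e+01  2.000e-02] jaw ang -66.9
```

View pics/a1.png

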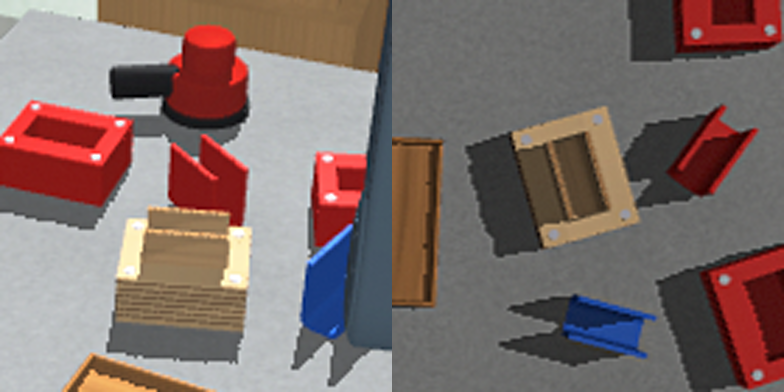

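The moves were refused and the arm hasn't moved, so the picture still shows the starting scene. All fields may be required in every row, so I'll fill them all in.

>>> move_arm(
  moves=[
    {"gripper":100,"x":-1.5,"y":-3.7,"z":0,"roll":0},
    {"gripper":100,"x":-1.5,"y":-3.7,"z":0,"roll":0},
    {"gripper":100,"x":-1.5,"y":-3.7,"z":0,"roll":0},
    {"gripper":100,"x":-1.5,"y":-3.7,"z":0,"roll":0},
    {"gripper":100,"x":-1.5,"y":-3.7,"z":0,"roll":0},
  ],
)

```text
time_s: 0.92
eef_pos: [0.367, -0.3865, 0.4047]
eef_rot: [0.0, 0.834, -0.551, 0.0]
wrist_force: [-1.0, 0.1, 0.2]
opening: 0.997
```

>>> move_arm(
  moves=[
    {"gripper":100,"x":-1.5,"y":-3.7,"z":0,"roll":0},
    {"gripper":100,"x":-1.5,"y":-3.7,"z":0,"roll":0},
    {"gripper":100,"x":-1.5,"y":-3.7,"z":0,"roll":0},
    {"gripper":100,"x":-1.5,"y":-3.7,"z":0,"roll":0},
    {"gripper":100,"x":-1.2,"y":-3.9,"z":0,"roll":0},
  ],
)

```text
time_s: 1.55
eef_pos: [0.5108, -0.2468, 0.4047]
eef_rot: [0.0, 0.834, -0.551, 0.0]
wrist_force: [0.1, -0.5, -0.2]
opening: 1.001
```

>>> move_arm(
  moves=[
    {"gripper":100,"x":0,"y":0,"z":0,"roll":8},
    {"gripper":100,"x":0,"y":0,"z":4,"roll":0},
    {"gripper":100,"x":0,"y":0,"z":3,"roll":0},
    {"gripper":100,"x":0,"y":0,"z":0,"roll":0},
    {"gripper":100,"x":0,"y":0,"z":0,"roll":0},
  ],
)

```text
time_s: 2.17
eef_pos: [0.5104, -0.2483, 0.3359]
eef_rot: [-0.0, 0.794, -0.608, 0.001]
wrist_force: [0.6, -0.6, 1.3]
opening: 1.003
```

```bash
python3 - <<'E'
from h import *
o,p,M=pose(); print(o["time_s"],p.round(4),M.round(4).tolist()); d=M.T@(np.array([.510,-.2475,p[2]])-p); print("tool shift cm",(d*100).round(2), "jaw ang",np.degrees(np.arctan2(M[1,0],M[0,0])).round(1))
s=ctrl.camera("side")["img"][50:210,200:350,::-1]
cv2.imwrite("pics/a2.png",cv2.resize(s,None,fx=3.7,fy=3.7,interpolation=2))
E
```

```text
2.175 [ 0.5104 -0.2483  0.3359] [[0.2601, -0.9656, 0.0012], [-0.9656, -0.2601, -0.0009], [0.0012, -0.0009, -1.0]]
tool shift cm [-0.09  0.02 -0.  ] jaw ang -74.9
```

View pics/a2.png

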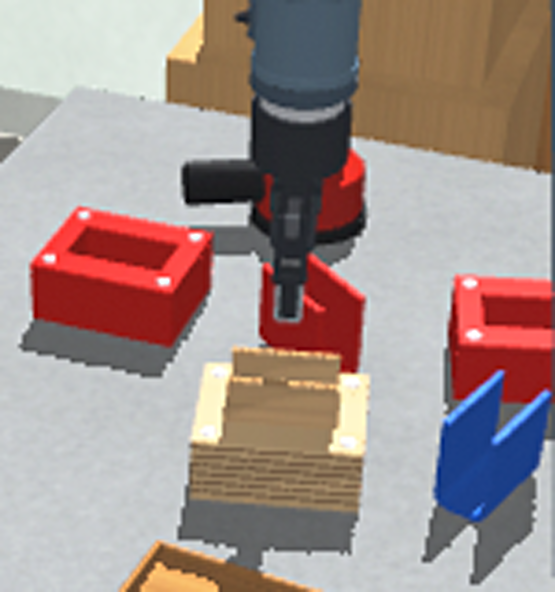

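The gripper is centred over the channel (fingertip at crop (288,318), channel at (287,365)) and lined up with it. Next I descend to TCP z ≈ 0.241, which puts the tips about 8 mm above the form.

>>> move_arm(
  moves=[
    {"gripper":100,"x":0,"y":0,"z":3,"roll":0},
    {"gripper":100,"x":0,"y":0,"z":3,"roll":0},
    {"gripper":100,"x":0,"y":0,"z":2.5,"roll":0},
    {"gripper":100,"x":0,"y":0,"z":1,"roll":0},
    {"gripper":100,"x":0,"y":0,"z":0,"roll":0},
  ],
)

```text
time_s: 2.85
eef_pos: [0.5103, -0.2482, 0.2403]
eef_rot: [-0.0, 0.794, -0.608, 0.0]
wrist_force: [-0.6, -1.2, 0.3]
opening: 1.004
```

>>> move_arm(
  moves=[
    {"gripper":0,"x":0,"y":0,"z":0,"roll":0},
    {"gripper":0,"x":0,"y":0,"z":0,"roll":0},
    {"gripper":0,"x":0,"y":0,"z":0,"roll":0},
    {"gripper":0,"x":0,"y":0,"z":0,"roll":0},
    {"gripper":0,"x":0,"y":0,"z":0,"roll":0},
  ],
)

```text
time_s: 3.48
eef_pos: [0.5105, -0.2482, 0.2411]
eef_rot: [-0.0, 0.794, -0.608, 0.001]
wrist_force: [-0.9, 1.8, 5.3]
opening: 0.577
```

The opening of 0.577 is about 49 mm, so both legs are gripped. Now I lift.

>>> move_arm(
  moves=[
    {"gripper":0,"x":0,"y":0,"z":0,"roll":0},
    {"gripper":0,"x":0,"y":0,"z":-0.7,"roll":0},
    {"gripper":0,"x":0,"y":0,"z":-1.3,"roll":0},
    {"gripper":0,"x":0,"y":0,"z":-2,"roll":0},
    {"gripper":0,"x":0,"y":0,"z":-2,"roll":0},
  ],
)

```text
time_s: 4.1
eef_pos: [0.51, -0.248, 0.301]
eef_rot: [0.0, 0.794, -0.608, 0.0]
wrist_force: [-0.4, 0.3, -1.1]
opening: 0.575
```

>>> move_arm(
  moves=[
    {"gripper":0,"x":0,"y":0,"z":-2,"roll":0},
    {"gripper":0,"x":0,"y":0,"z":-1.5,"roll":0},
    {"gripper":0,"x":0,"y":0,"z":-0.5,"roll":0},
    {"gripper":0,"x":0,"y":0,"z":0,"roll":0},
    {"gripper":0,"x":0,"y":0,"z":0,"roll":0},
  ],
)

```text
time_s: 4.72
eef_pos: [0.5098, -0.2478, 0.3388]
eef_rot: [-0.0, 0.794, -0.608, -0.001]
wrist_force: [-0.4, 0.1, -0.9]
opening: 0.573
```

```bash
python3 - <<'E'
from h import *
o,p,M=pose(); print(o["time_s"],p.round(4),o["opening"]); d=M.T@(np.array([.465,-.004,p[2]])-p); print("tool shift cm",(d*100).round(2))
s=ctrl.camera("side")["img"][50:210,200:350,::-1]
cv2.imwrite("pics/a3.png",cv2.resize(s,None,fx=3.7,fy=3.7,interpolation=2))
E
```

```text
4.725 [ 0.5098 -0.2478  0.3388] 0.5732607467823493
tool shift cm [-24.7   -2.02   0.03]
```

View pics/a3.png

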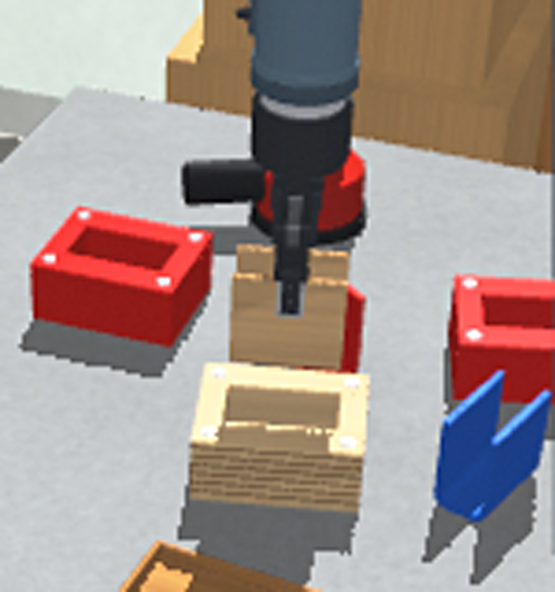

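The channel is held upright with its base above the empty form (base edge around crop row 362). Next is the move to the tray.

>>> move_arm(
  moves=[
    {"gripper":0,"x":-2,"y":-0.2,"z":0,"roll":0},
    {"gripper":0,"x":-3,"y":-0.2,"z":0,"roll":0},
    {"gripper":0,"x":-3.5,"y":-0.3,"z":0,"roll":0},
    {"gripper":0,"x":-3.5,"y":-0.3,"z":0,"roll":0},
    {"gripper":0,"x":-3.5,"y":-0.3,"z":0,"roll":0},
  ],
)

```text
time_s: 5.4
eef_pos: [0.4813, -0.0926, 0.3393]
eef_rot: [-0.0, 0.794, -0.608, -0.001]
wrist_force: [1.0, 0.7, -0.6]
opening: 0.578
```

>>> move_arm(
  moves=[
    {"gripper":0,"x":-3.5,"y":-0.3,"z":0,"roll":0},
    {"gripper":0,"x":-3,"y":-0.3,"z":0,"roll":0},
    {"gripper":0,"x":-2,"y":-0.1,"z":0,"roll":0},
    {"gripper":0,"x":-0.7,"y":0,"z":0,"roll":0},
    {"gripper":0,"x":0,"y":0,"z":0,"roll":0},
  ],
)

```text
time_s: 6.02
eef_pos: [0.4648, -0.0037, 0.3396]
eef_rot: [0.0, 0.794, -0.608, -0.0]
wrist_force: [0.3, 0.8, -0.7]
opening: 0.576
```

>>> move_arm(
  moves=[
    {"gripper":0,"x":0,"y":0,"z":2,"roll":0},
    {"gripper":0,"x":0,"y":0,"z":3,"roll":0},
    {"gripper":0,"x":0,"y":0,"z":2.5,"roll":0},
    {"gripper":0,"x":0,"y":0,"z":1,"roll":0},
    {"gripper":0,"x":0,"y":0,"z":0,"roll":0},
  ],
)

```text
time_s: 6.65
eef_pos: [0.4651, -0.0047, 0.2544]
eef_rot: [0.0, 0.794, -0.609, -0.001]
wrist_force: [-0.2, 0.5, -1.0]
opening: 0.577
```

```bash
python3 - <<'E'
from h import *
o,p,M=pose(); print(o["time_s"],p.round(4),o["opening"],"z to go cm",(p[2]-.232)*100)
s=ctrl.camera("side")["img"][130:330,160:340,::-1]
cv2.imwrite("pics/a4.png",cv2.resize(s,None,fx=3,fy=3,interpolation=2))
E
```

```text
6.65 [ 0.4651 -0.0047  0.2544] 0.5772018827568878 z to go cm 2.2393458761968272
```

View pics/a4.png

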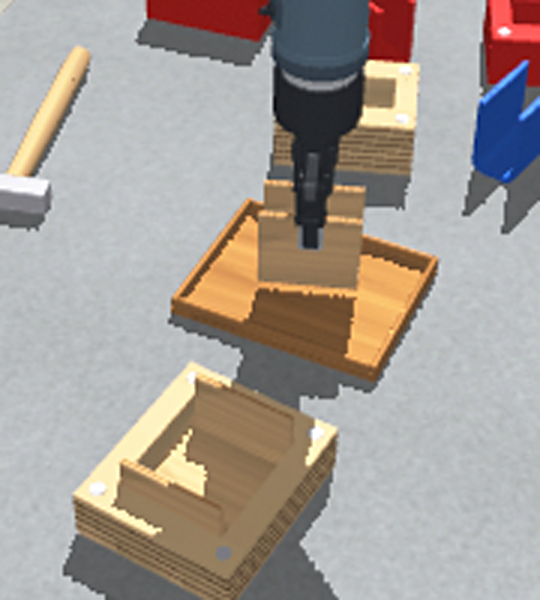

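The channel hangs upright over the middle of the tray (base edge around crop (308,290)), and the low channel is untouched. I'll lower it gently, watching the force.

>>> move_arm(
  moves=[
    {"gripper":0,"x":0,"y":0,"z":1.2,"roll":0},
    {"gripper":0,"x":0,"y":0,"z":0.6,"roll":0},
    {"gripper":0,"x":0,"y":0,"z":0.2,"roll":0},
    {"gripper":0,"x":0,"y":0,"z":0,"roll":0},
    {"gripper":0,"x":0,"y":0,"z":0,"roll":0},
  ],
)

```text
time_s: 7.32
eef_pos: [0.4652, -0.0042, 0.2349]
eef_rot: [-0.0, 0.794, -0.608, 0.0]
wrist_force: [0.1, -0.7, -0.4]
opening: 0.576
```

>>> move_arm(
  moves=[
    {"gripper":0,"x":0,"y":0,"z":0.1,"roll":0},
    {"gripper":0,"x":0,"y":0,"z":0.1,"roll":0},
    {"gripper":0,"x":0,"y":0,"z":0,"roll":0},
  ],
)

```text
time_s: 7.7
eef_pos: [0.465, -0.0042, 0.2326]
eef_rot: [0.0, 0.794, -0.608, -0.0]
wrist_force: [-0.3, 0.4, -0.3]
opening: 0.582
```

>>> move_arm(
  moves=[
    {"gripper":0,"x":0,"y":0,"z":0.1,"roll":0},
    {"gripper":0,"x":0,"y":0,"z":0,"roll":0},
  ],
)

```text
time_s: 7.95
eef_pos: [0.4652, -0.0042, 0.2322]
eef_rot: [0.0, 0.794, -0.608, 0.0]
wrist_force: [-2.4, -0.2, 5.1]
opening: 0.58
```

Contact: 5 N upward, at the expected height. Releasing.

>>> move_arm(
  moves=[
    {"gripper":70,"x":0,"y":0,"z":0,"roll":0},
    {"gripper":100,"x":0,"y":0,"z":0,"roll":0},
    {"gripper":100,"x":0,"y":0,"z":0,"roll":0},
    {"gripper":100,"x":0,"y":0,"z":0,"roll":0},
    {"gripper":100,"x":0,"y":0,"z":0,"roll":0},
  ],
)

```text
time_s: 8.57
eef_pos: [0.4651, -0.0042, 0.2316]
eef_rot: [0.0, 0.794, -0.608, -0.0]
wrist_force: [0.6, 0.6, 0.9]
opening: 1.001
```

>>> move_arm(
  moves=[
    {"gripper":100,"x":0,"y":0,"z":-1,"roll":0},
    {"gripper":100,"x":0,"y":0,"z":-3,"roll":0},
    {"gripper":100,"x":0,"y":0,"z":-5,"roll":0},
    {"gripper":100,"x":0,"y":0,"z":-5,"roll":0},
    {"gripper":100,"x":0,"y":0,"z":0,"roll":0},
  ],
)

```text
time_s: 9.2
eef_pos: [0.4665, -0.0045, 0.377]
eef_rot: [-0.002, 0.794, -0.608, 0.005]
wrist_force: [0.1, 0.3, 0.7]
opening: 0.999
```

```bash
python3 - <<'E'
from h import *
o,p,M=pose(); print(o["time_s"],p.round(4),o["opening"],o["wrist_force"])
s=ctrl.camera("side")["img"][130:330,160:340,::-1]
cv2.imwrite("pics/a5.png",cv2.resize(s,None,fx=3,fy=3,interpolation=2))
E
```

```text
9.2 [ 0.4665 -0.0045  0.377 ] 0.9992150312926029 [0.05938407 0.27028959 0.67227373]
```

View pics/a5.png

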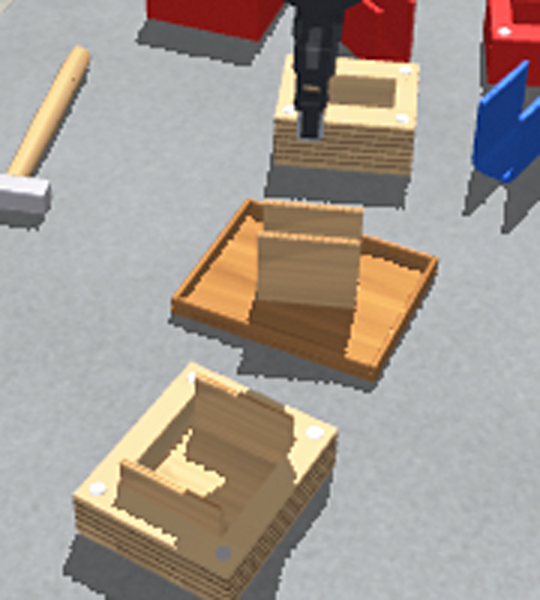

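The channel stands upright in the middle of the tray (crop (308,255)), the gripper is clear above it, and the low channel is still in its form.

```bash
python3 -c "
from bench import ctrl
print(ctrl.hand_in())"
```

```text
the job is handed in; nothing more can be done
None
```

I gripped the tall channel across both legs, lifted it about 10 cm out of the deep form, and set it down near the middle of the tray. I then released it, raised the gripper clear and handed the job in at about 9.2 s. The hand-in gives no verdict.

- **Grip and lift:** the opening read about 49 mm against the 50 mm part width. A picture after the lift showed the channel upright and clear of its form.
- **Placing:** I felt contact of about 5 N at the expected height and released there. The last picture shows the channel upright in the tray, open side up, with the fingers clear of it. I judged its final position from the picture and arm readings, and did not measure it again.
- **Low channel:** it looks unmoved in its form in the last picture, and the arm never went near it.
- **Disagreements:** the top and side views differed by about 6 mm on the form's position and about 9 mm on the tray's. I used averages, which was well within the tolerance. My first three move calls were refused because the rows left out some fields; nothing moved.

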